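# Stopper the long glass cell and hold it in the photometer beam

## Task

Close the long open glass cell in the rack with the white stopper from the dark pad, plug down and fully seated, and let go of the stopper. Then take the cell by its two frosted faces only, never touching the clear end windows, lift it out and hold it upright and still in the light path, centred between the lamp tube and the detector tube so that the beam runs lengthwise through it, in at one clear window and out at the other; finish while still holding it there, stopper in place. Do not disturb the other two cells, the dropper bottle or the small beaker.

Things in the scene. Friction and masses are not known exactly. Their poses are not given: they have to be found in the camera images.
- cell_mid (a point): Centre (half-way up) of the long open glass cell, the longest of three in the rack: a hollow upright box 40 mm long (its x axis), 20 mm wide (its y axis), 50 mm high (z up), mass 40 to 60 g. The two long faces (+y and -y, 40 x 50 mm, 20 mm apart) are frosted, milky: grip these. The two narrow ends (+x and -x) are clear windows. Walls 2.5 mm; the mouth at the top is 35 x 15 mm inside, its rim 25 mm above this point. It stands loose in a rack slot, which slot varies.
- cell_frosted: The two frosted long walls of that cell (each 35 x 2.5 x 50 mm, outer faces 20 mm apart across y); origin and axes as cell_mid.
- cell_windows: The two clear end windows of that cell (each 2.5 x 20 x 50 mm, at the x ends, outer faces 40 mm apart); origin and axes as cell_mid. Not to be touched by the fingers.
- stopper: White plastic stopper of the long cell, loose, lying plug down on the dark pad, mass 11 to 20 g. Origin: centre of the plug's underside; z up, x along its length. From below: plug 7 mm high (30 x 10.5 mm, stepped to 26 x 7 mm in its lowest 3 mm), flange 38 x 18.5 mm and 4 mm thick (z 7 to 11 mm), grip tab on top 26 mm long (x), 10 mm thick (y), z 11 to 23 mm. Seated, the flange rests on the rim of the cell, so that its origin is 18 mm above cell_mid; either way round fits.
- stopper_tab (a point): Middle of the stopper's grip tab, 17 mm above the underside of the plug (6 mm below the tab's top); pinch it across its 10 mm thickness (stopper's y axis). Same axes as the stopper.
- pad: Dark rubber pad 70 x 70 x 6 mm, fixed on the bench, on which the stopper lies. Origin: centre of its underside.
- rack: Grey plastic rack block 152 x 44 x 16 mm, fixed on the bench; three equal slots in a row along its x axis, 47 mm apart, each 42 x 22 mm and 12 mm deep (slot floor 4 mm above the bench). The cells stand in the slots with their x axis along the rack's x axis and stand 38 mm proud of the rack's top. Origin: centre of its underside.
- beam_mid (a point): Point of the light path half-way between the lamp tube (on its +x side, longer, with metal cooling fins) and the detector tube (on its -x side); the beam, 5 mm thick, runs level along this frame's x axis, 65 mm above the bench. The metal noses of the two tubes are 93 mm apart; the gap between them is free.
- photometer: The open photometer that carries them, fixed on the bench: a rail 224 x 46 mm along x, its top 15 mm above the bench; two tubes 36 to 39 mm in diameter lying on posts, tops 85 mm above the bench; a grey readout box, top 40 mm with its knob, beside the rail (x -32 to 32 mm, y -26 to -66 mm). Origin: on the bench below beam_mid, same axes.
- cell_b_mid (a point): Centre of the glass body of another cell in the rack, 27 mm long, 20 mm wide, 50 mm high, already stoppered; its stopper reaches 41 mm above this point. Leave alone.
- cell_c_mid (a point): Centre of the glass body of the shortest cell in the rack, 17 mm long, 20 mm wide, 50 mm high, already stoppered; its stopper reaches 41 mm above this point. Leave alone.
- dropper: Amber dropper bottle, 38 mm in diameter, 107 mm high, loose, standing in front of the photometer and rack. Origin: centre of its underside. Leave alone.
- small_beaker: Small glass beaker, 48 mm in diameter, 59 mm high, loose, standing at the back behind the pad, by the drawer chest. Origin: centre of its underside. Leave alone.
Not all that is in view belongs to the job. Of the things like the stopper, leave any that is blue or orange; of the rest the smaller one is meant.

How it is judged (in metres and radians):
On the way, in this order (a step that is already met when the one before it is completed fails the run):
1. the stopper sits plug down and fully home in the mouth of the long cell, which still stands in the rack, and the fingers have let go of it (z of stopper in the frame of cell_mid between 0.016 and 0.0195 m and horizontal distance between stopper and cell_mid below 0.004 m and angle between stopper's own z axis and vertical below 0.1 rad and angle between cell_mid's own z axis and vertical below 0.15 rad and height (world z) of cell_mid below 0.034 m and contact force between the fingers and stopper below 0.05 N), for 0.2 s.
2. the stoppered cell is lifted clear of the rack, gripped by its frosted faces (height (world z) of cell_mid above 0.05 m and contact force between the fingers and cell_frosted above 1 N), for 0.1 s.
At the end, for the whole second after the job is handed in: Fingers hold the long cell by its frosted faces, at rest and upright within 7 deg, centre within 5 mm of the beam sideways, 10 mm in height, 18 mm of mid-gap, length along the beam within 7 deg, stopper home within 1.5 mm; other cells within 20 mm, bottle and beaker within 30 mm of their starts (contact force between the fingers and cell_frosted above 1 N and contact force between the fingers and cell_windows below 0.3 N and x of cell_mid in the frame of beam_mid between -0.018 and 0.018 m and y of cell_mid in the frame of beam_mid between -0.005 and 0.005 m and z of cell_mid in the frame of beam_mid between -0.01 and 0.01 m and angle between the x axis of cell_mid and the x axis of beam_mid, either way round below 0.12 rad and angle between cell_mid's own z axis and vertical below 0.12 rad and linear speed of cell_frosted below 0.02 m/s and z of stopper in the frame of cell_mid between 0.016 and 0.0195 m and distance between stopper and cell_mid below 0.021 m and angle between the z axis of stopper and the z axis of cell_mid, either way round below 0.1 rad and distance of each of cell_b_mid, cell_c_mid from where it was at the start of the episode below 0.02 m and distance of each of dropper, small_beaker from where it was at the start of the episode below 0.03 m); the arm keeps its last pose, push and grip.
It fails at once if the fingers touch a clear window of the long cell (contact force between the fingers and cell_windows above 0.3 N).
It fails at once if the long cell is tipped over (angle between cell_mid's own z axis and vertical above 0.5 rad).
It fails at once if another cell, the dropper bottle or the small beaker is displaced or knocked over (distance of any of cell_b_mid, cell_c_mid from where it was at the start of the episode above 0.02 m or distance of any of dropper, small_beaker from where it was at the start of the episode above 0.03 m or angle between any of dropper, small_beaker's own z axis and vertical above 0.5 rad).
It also fails if it takes over 59 s, if anything falls off the work surface, if the arm or the gripper's body presses on something with over 40 N, if the wrist force passes 120 N, or if a joint passes its speed limit or range.

## Robot

A 7-joint arm with a two-finger parallel gripper is mounted at the origin on the work surface; the furniture and walls round the work are solid. World frame = base frame: x ahead of the robot, y to its left, z up, the work surface at z = 0. Lengths are in m, angles in degrees, forces in N, time in s.
With the tool pointing down it reaches from about 0.425 to 0.875 m from the base axis. Payload 4.7 kg.
Tool frame: the origin (TCP) lies between the finger pads; the fingertips stand 11 mm ahead of it and the grasp point (between the pads) lies 8 mm behind it (env.tcp_to_tips is the distance from the TCP to the fingertips, in m); z points along the fingers, y is the line along which they close (so a half turn about z gives the same grasp; the last joint's range is limited). The gripper opens to 87 mm and grips with 3 to 60 N. Pads are 19 mm wide; open, the fingers measure 117 mm over their backs; the gripper's body (75 mm by 190 mm) begins 51 mm behind the grasp point.
Start: joints at [66.813, 18.392, -4.016, 83.108, 1.295, 78.541, -3.26], TCP at [0.264, -0.594, 0.234] pointing down, gripper open.
Joint ranges: [-163.93, 163.93], [-17.29, 119.83], [-79.2, 71.16], [3.27, 140.29], [-89.18, 269.18], [5.43, 117.66], [-154.24, 154.24]. Speed limits (degrees/s): [147.25, 147.25, 180, 180, 180, 180, 180].

## Interface

Orientations are given as [roll, pitch, yaw] about the fixed x, y, z axes, in that order (R = Rz(yaw) Ry(pitch) Rx(roll)).
In Python, from cell import env, viewer gives the robot as it stands.
- The arm moves only by the tool step_arm, never from a script. Its arguments are lists of equal length, an entry for each row: "delta_pos": the shift along the tool's x, y, z in units of 0.2 m (1.0 is 0.2 m), a list of three; "rot": the turn, a rotation vector about the tool's x, y, z in units of 1.5 rad (1.0 is 1.5 rad), a list of three; "gripper": the gripper command: -1 is shut, 1 is fully open, values between are in proportion. A call has 1 to 20 rows; each row is the pose to reach, as a shift and turn from the pose commanded when the call began, along the tool's axes at that moment; what a row does not reach only later rows make up. A row lasts 1/8 s, in which the tool goes at most 62.5 mm and 10.7 degrees, less where a joint would pass 70% of its speed; a pose out of reach is approached as far as the arm can. A call with a number of a shift or a turn outside -1 to 1 is refused whole. A call with a gripper value outside its range is refused whole. The fingers move at their own pace and stop on an object; "squeeze" is the grip in N (left out, the last holds). Time passes only in rows, so rows that repeat a pose let the fingers close. It gives the time, the measured TCP pose, the force, the opening and the grip force at its end, in the units of the state.
- env.get_obs(): the state, without advancing time (a new reading comes with each control period).
- viewer.read_camera(name): name is "side" or "top"; returns a dict with "img" (400x640x3 uint8, red, green, blue), "fx", "fy", "cx", "cy" (pixels), "dist" ([k1, k2, p1, p2, k3] as OpenCV has them; the pictures are not rectified), "pose" (4x4, takes a point from camera to world coordinates). Camera axes: x right, y down, z forward; pixel columns grow to the right and rows downward; lengths in m; the calibration is good to about 2 mm. A picture is of the moment at which its call begins. There is no depth.
- env.sign_off(): hands the job in; it is judged then, once.
The state is a dict: "time_s": time; "qpos": joint angles; "joint_velocities": joint speeds; "effort": joint torques, N m; "tool_pos": TCP position; "tool_rot": TCP orientation; "force": force on the tool from outside, world axes, zero at the start; "wrist_torque": the same for the moment, N m; "grip_width": finger opening in m; "grasp_force": force on a finger pad.
Only numpy, scipy, OpenCV 4.12 (cv2) and the standard library are available. Lean on these libraries where they do the work, as an engineer would, in place of code of your own. Each camera call takes 0.05 s, during which the arm holds its last target. There are 200 camera calls.

## Working session

There is one attempt and no reset: what is moved stays moved. The work goes in short steps, Python scripts to look and compute and a tool call to move; the robot and the scene stay as the last step left them, time stands still between calls to the robot, and variables do not carry over. Pictures are saved under pics/ and viewed, at most 10 in all, crops included, and the job is handed in when it is done.

Besides the shell and the picture viewer there is one more tool, called after "Request:" as name(argument=value, ...) on one line, values as JSON. step_arm: Moves the arm, as the interface text tells. Shifts and turns lie within -1 to 1; 1 stands for 0.2 m of shift or 1.5 rad of turn. Its arguments: {"type":"object","properties":{"delta_pos":{"type":"array"},"rot":{"type":"array"},"gripper":{"type":"array"},"squeeze":{"type":"number"}},"required":["delta_pos","rot","gripper"]}

```bash
mkdir -p pics; ls; python3 - <<'E'
from cell import env, viewer
import cv2
o=env.get_obs(); print(o['time_s'],o['tool_pos'],o['tool_rot'],o['grip_width'])
for n in("side","top"):
    c=viewer.read_camera(n); cv2.imwrite(f"pics/{n}0.png",c["img"][:,:,::-1])
    print(n,c["fx"],c["fy"],c["cx"],c["cy"],c["dist"],c["pose"])
E
```

```text
pics
0.0 [ 0.26406523 -0.59333929  0.23243902] [-1.79887480e+02  4.73416165e-03  2.39962294e+01] 0.08738313824111452
side 489.27715850516574 489.27715850516574 318.1541804193136 199.5980681057476 [-0.12899272  0.          0.          0.          0.        ] [[-0.93319479 -0.25087273  0.25731372  0.11216028]
 [-0.35927613  0.63483436 -0.68403654  0.57765956]
 [ 0.00825453 -0.73078602 -0.68255671  0.77523523]
 [ 0.          0.          0.          1.        ]]
top 388.30309270673564 388.30309270673564 321.36063541794965 200.4035757955823 [-0.03055096  0.          0.          0.          0.        ] [[-1.24750202e-02 -9.93595662e-01  1.12303316e-01  2.70475394e-01]
 [-9.99921870e-01  1.23070521e-02 -2.18882150e-03 -1.64237308e-01]
 [ 7.92680779e-04 -1.12321848e-01 -9.93671563e-01  1.08975178e+00]
 [ 0.00000000e+00  0.00000000e+00  0.00000000e+00  1.00000000e+00]]
```

View pics/side0.png

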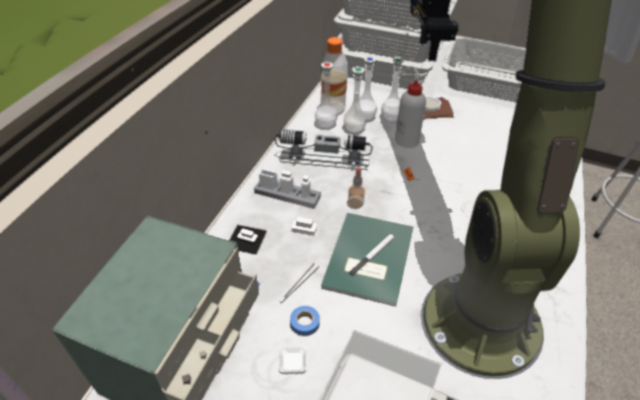

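View pics/top0.png

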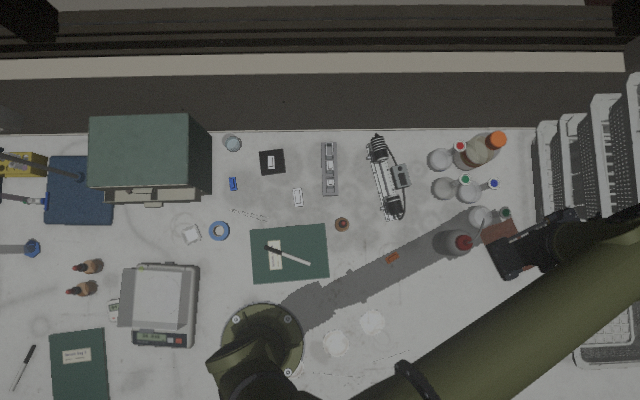

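Side view: the photometer is at about (325,145), the rack at (287,188) and the dark pad with a white stopper at (247,237). A larger white decoy lies at (304,227). Top view: the pad is at (272,161), the rack at (329,168) and the photometer at (386,178). I'll zoom in next.

```bash
python3 - <<'E'
import cv2
t=cv2.imread("pics/top0.png")[125:235,215:420]; cv2.imwrite("pics/topc.png",cv2.resize(t,(795,428),interpolation=cv2.INTER_CUBIC))
s=cv2.imread("pics/side0.png")[115:265,215:385]; cv2.imwrite("pics/sidec.png",cv2.resize(s,(680,600),interpolation=cv2.INTER_CUBIC))
E
```

```text
(no output)
```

View pics/topc.png

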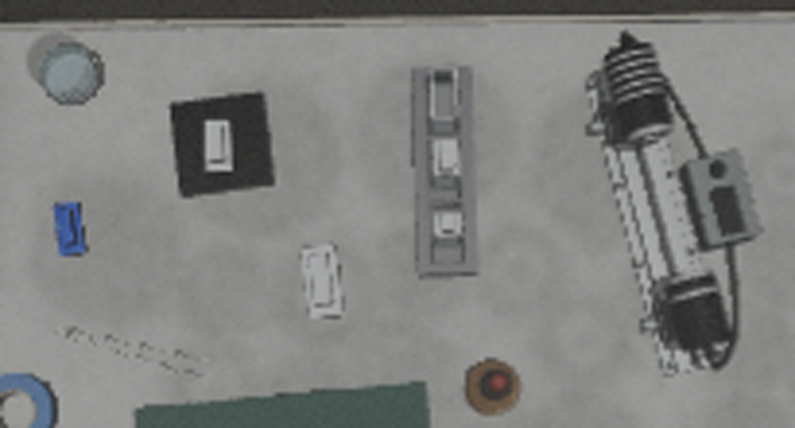

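View pics/sidec.png

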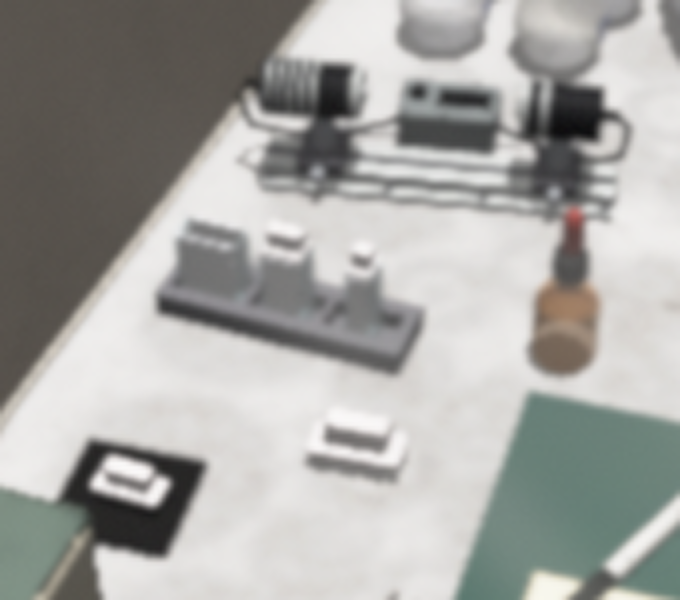

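Top crop: the open long cell stands in the far slot at crop (445,95). The stopper on the pad is at (218,146) and the photometer axis is tilted, running from (695,320) to (637,90), with the lamp at the far end. I'll measure these by masks in both views and triangulate.

```bash
cat > h.py <<'E'
import numpy as np, cv2, pickle
from cell import env, viewer
def cam(n): return viewer.read_camera(n)
def ray(c,uv):
    K=np.array([[c["fx"],0,c["cx"]],[0,c["fy"],c["cy"]],[0,0,1]])
    p=cv2.undistortPoints(np.float64(uv).reshape(1,1,2),K,np.float64(c["dist"])).ravel()
    P=np.array(c["pose"]); return P[:3,3],P[:3,:3]@np.array([p[0],p[1],1])
def plane(c,uv,z):
    o,d=ray(c,uv); return o+d*(z-o[2])/d[2]
def tri(c1,u1,c2,u2):
    o1,d1=ray(c1,u1);o2,d2=ray(c2,u2)
    s=np.linalg.lstsq(np.c_[d1,-d2],o2-o1,rcond=None)[0]
    a,b=o1+s[0]*d1,o2+s[1]*d2; return (a+b)/2,np.linalg.norm(a-b)
def proj(c,p):
    K=np.array([[c["fx"],0,c["cx"]],[0,c["fy"],c["cy"]],[0,0,1]])
    P=np.linalg.inv(np.array(c["pose"])); return cv2.projectPoints(np.float64(p).reshape(1,3),cv2.Rodrigues(P[:3,:3])[0],P[:3,3],K,np.float64(c["dist"]))[0].ravel()
E
python3 - <<'E'
from h import *
np.set_printoptions(precision=4,suppress=True)
T=cam("top");S=cam("side")
T4=lambda u,v:(215+(u+.5)/3.878-.5,125+(v+.5)/3.891-.5); S4=lambda u,v:(215+(u+.5)/4-.5,115+(v+.5)/4-.5)
g=T["img"].max(2)
def blobs(m,x0,y0,x1,y1,amin):
    M=np.zeros_like(m);M[y0:y1,x0:x1]=m[y0:y1,x0:x1]
    for k in cv2.findContours(M.astype(np.uint8),cv2.RETR_EXTERNAL,cv2.CHAIN_APPROX_NONE)[0]:
        if cv2.contourArea(k)>amin: yield cv2.minAreaRect(k),cv2.contourArea(k)
print("pad");
for r,a in blobs(g<70,250,140,300,185,50): print(r,a,plane(T,r[0],.006)); 
print("stopper")
for r,a in blobs(g>140,262,148,280,175,10):
    print(r,a,plane(T,r[0],.017)); b=cv2.boxPoints(r); print(np.array([plane(T,p,.017) for p in b]))
print("rack top corners z=.016", [plane(T,T4(*p),.016) for p in [(411,67),(475,67),(478,275),(417,275)]])
print("cell rim (z .054)", [plane(T,T4(*p),.054) for p in [(430,70),(459,70),(460,121),(430,121)]])
print("tri cell far-left rim etc")
# side crop: rim of long cell corners: left(+x) 180,222 ; right 246,232 (near edge), 
for t,s in [((218,146),(128,470)),((445,143),(285,232)),((446,215),(362,252)),((495,383),(573,215))]:
    print(t,tri(T,T4(*t),S,S4(*s)))
cv2.imwrite("pics/ph.png",cv2.resize(T["img"][128:228,355:420][:,:,::-1],None,fx=6,fy=6,interpolation=cv2.INTER_CUBIC))
a=cv2.resize(T["img"][135:205,258:350][:,:,::-1],None,fx=8,fy=8,interpolation=cv2.INTER_CUBIC);cv2.imwrite("pics/rk.png",a)
E
```

```text
pad
((271.7077331542969, 161.6615447998047), (23.814666748046875, 24.0627384185791), 82.87498474121094) 523.0 [ 0.5055 -0.0269  0.006 ]
stopper
((271.0, 162.0), (12.0, 6.0), 90.0) 34.5 [ 0.5022 -0.0263  0.017 ]
[[ 0.5195 -0.0178  0.017 ]
 [ 0.5193 -0.0347  0.017 ]
 [ 0.4849 -0.0347  0.017 ]
 [ 0.4852 -0.0179  0.017 ]]
((267.0, 149.0), (2.0, 10.0), 90.0) 11.0 [ 0.5398 -0.0148  0.017 ]
[[ 0.5429 -0.0007  0.017 ]
 [ 0.5425 -0.029   0.017 ]
 [ 0.5367 -0.029   0.017 ]
 [ 0.5371 -0.0007  0.017 ]]
rack top corners z=.016 [array([ 0.5588, -0.1666,  0.016 ]), array([ 0.5582, -0.2133,  0.016 ]), array([ 0.4056, -0.2128,  0.016 ]), array([ 0.4061, -0.169 ,  0.016 ])]
cell rim (z .054) [array([ 0.5463, -0.1798,  0.054 ]), array([ 0.546 , -0.2003,  0.054 ]), array([ 0.5095, -0.2004,  0.054 ]), array([ 0.5097, -0.1793,  0.054 ])]
tri cell far-left rim etc
(218, 146) (array([ 0.5   , -0.0268,  0.0234]), np.float64(0.0008205733955707385))
(445, 143) (array([ 0.4861, -0.1909,  0.0645]), np.float64(0.01136610260473316))
(446, 215) (array([ 0.4372, -0.1904,  0.0648]), np.float64(0.008304864686302434))
(495, 383) (array([ 0.3222, -0.2191,  0.1037]), np.float64(0.002468903691226315))
```

View pics/ph.png

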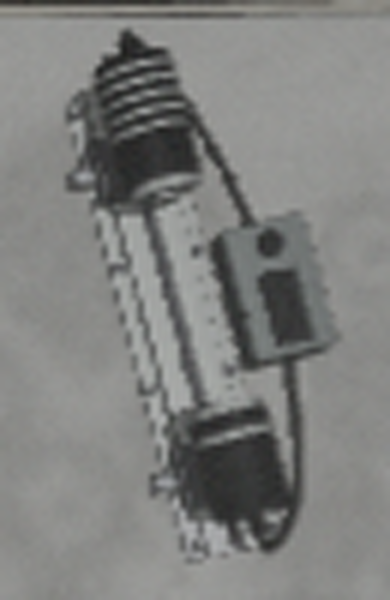

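View pics/rk.png

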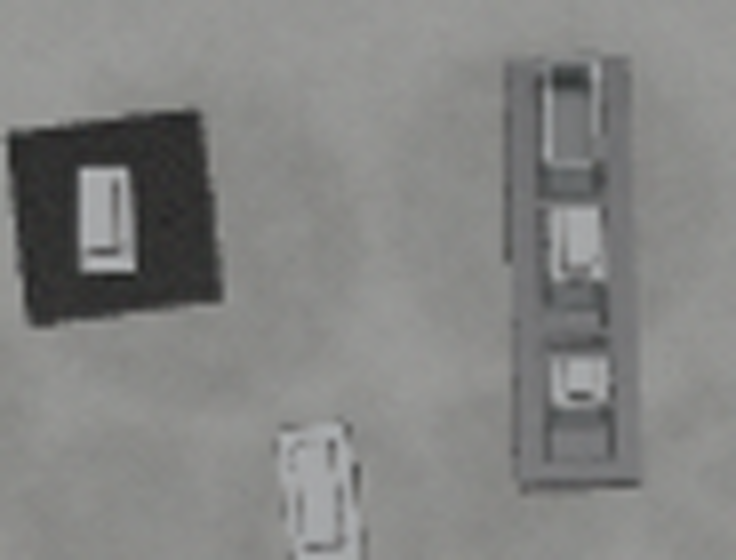

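Crops show: the stopper flange centre is at top px (271,162), the cell rim centre at (329.1,148.8) and the photometer axis is tilted about 14° in the image. Positions so far: stopper about (0.502,-0.026), flange z about 0.017; cell about (0.528,-0.190). I'm moving now, lifting first to clear the bottles.

Request:
step_arm(delta_pos=[[0,0,-0.4],[0,0,-0.75],[0,0,-0.85],[0.3,-0.28,-0.85],[0.6,-0.56,-0.85],[0.9,-0.85,-0.85],[1,-0.94,-0.85],[1,-0.94,-0.85]], rot=[[0,0,0],[0,0,0],[0,0,0],[0,0,0.1],[0,0,0.2],[0,0,0.262],[0,0,0.262],[0,0,0.262]], gripper=[1,1,1,1,1,1,1,1], squeeze=15)

```text
time_s: 1.2
tool_pos: [0.3726, -0.3364, 0.4042]
tool_rot: [180.0, -0.1, 1.8]
force: [-1.2, -1.3, -0.1]
grip_width: 0.0867
grasp_force: 0.0
```

```bash
cat >> h.py <<'E'
from scipy.spatial.transform import Rotation as R
def go(p,yaw,roll=180,pitch=0):
    o=env.get_obs(); R0=R.from_euler('xyz',o['tool_rot'],degrees=True); R1=R.from_euler('xyz',[roll,pitch,yaw],degrees=True)
    d=R0.inv().apply(np.array(p)-o['tool_pos'])/.2; w=(R0.inv()*R1).as_rotvec()/1.5
    print('t',o['time_s'],'tcp',np.round(o['tool_pos'],4),np.round(o['tool_rot'],2),'w',round(o['grip_width'],4),'| dpos',np.round(d,3),'rot',np.round(w,3))
E
python3 - <<'E'
from h import *
np.set_printoptions(precision=4,suppress=True)
go([.502,-.026,.15],1.5)
T=cam("top");S=cam("side")
P=lambda u,v:(355+(u+.5)/6-.5,128+(v+.5)/6-.5); S4=lambda u,v:(215+(u+.5)/4-.5,115+(v+.5)/4-.5)
for n,c,u,z in [("lampnose",T,P(152,190),.065),("detnose",T,P(225,410),.065),("lampback",T,P(133,60),.065),("detback",T,P(240,500),.065),("railL1",T,P(97,210),.015),("railL2",T,P(185,545),.015),("mid1",T,P(155,210),.015),("mid2",T,P(204,402),.015),
 ("S lamp",S,S4(360,92),.065),("S det",S,S4(525,108),.065),("S lampb",S,S4(268,86),.065),("S detb",S,S4(602,113),.065)]: print(n,plane(c,u,z))
for n,p in [("stop",[.5022,-.0263,.017]),("tabtop",[.5022,-.0263,.029]),("cellrim",[.5285,-.19,.054])]: print(n,(proj(S,p)-[214.5,114.5])*4)
E
```

```text
t 1.2 tcp [ 0.3726 -0.3364  0.4042] [179.99  -0.07   1.83] w 0.0867 | dpos [ 0.695 -1.531  1.271] rot [ 0.    -0.001  0.004]
lampnose [ 0.4958 -0.3255  0.065 ]
detnose [ 0.396  -0.3549  0.065 ]
lampback [ 0.5557 -0.3187  0.065 ]
detback [ 0.3558 -0.3602  0.065 ]
railL1 [ 0.4975 -0.3072  0.015 ]
railL2 [ 0.3395 -0.3436  0.015 ]
mid1 [ 0.4972 -0.3344  0.015 ]
mid2 [ 0.406  -0.3546  0.015 ]
S lamp [ 0.4914 -0.3308  0.065 ]
S det [ 0.3915 -0.3527  0.065 ]
S lampb [ 0.5467 -0.3157  0.065 ]
S detb [ 0.3462 -0.3654  0.065 ]
stop [124.7263 478.1803]
tabtop [122.5658 462.5745]
cellrim [208.4558 227.9704]
```

Request:
step_arm(delta_pos=[[0.1,-0.25,0.1],[0.22,-0.5,0.3],[0.33,-0.75,0.5],[0.45,-1,0.6],[0.45,-1,0.6]], rot=[[0,0,0],[0,0,0],[0,0,0],[0,0,0],[0,0,0]], gripper=[0.5,0.3,0.1,0,0])

```text
time_s: 1.92
tool_pos: [0.4556, -0.1352, 0.2817]
tool_rot: [-179.9, 0.2, 1.8]
force: [-0.1, -1.1, 0.2]
grip_width: 0.0467
grasp_force: 0.0
```

Request:
step_arm(delta_pos=[[0.12,-0.25,0.2],[0.245,-0.531,0.45],[0.245,-0.531,0.67],[0.245,-0.531,0.67],[0.245,-0.531,0.67]], rot=[[0,0,0.004],[0,0,0.004],[0,0,0.004],[0,0,0.004],[0,0,0.004]], gripper=[-0.2,-0.2,-0.2,-0.2,-0.2])

```text
time_s: 2.55
tool_pos: [0.5027, -0.0335, 0.1511]
tool_rot: [179.9, -0.1, 1.0]
force: [0.0, -0.6, -0.2]
grip_width: 0.035
grasp_force: 0.0
```

```bash
python3 - <<'E'
from h import *
go([.502,-.0265,.050],1.5)
T=cam("top");S=cam("side")
cv2.imwrite("pics/a1.png",np.hstack([cv2.resize(c["img"][y:y+60,x:x+60][:,:,::-1],(400,400),interpolation=cv2.INTER_CUBIC) for c,x,y in((T,240,132),(S,220,205))]))
E
```

```text
t 2.55 tcp [ 0.5027 -0.0335  0.1511] [ 1.7994e+02 -1.0000e-01  9.7000e-01] w 0.035 | dpos [-0.004 -0.036  0.505] rot [ 0.001 -0.001 -0.006]
```

Request:
step_arm(delta_pos=[[-0.002,-0.01,0.2],[-0.002,-0.01,0.45],[-0.002,-0.01,0.5],[-0.002,-0.01,0.5],[-0.002,-0.01,0.5]], rot=[[0,0,0],[0,0,0],[0,0,0],[0,0,0],[0,0,0]], gripper=[-0.2,-0.2,-0.2,-0.2,-0.2])

```text
time_s: 3.28
tool_pos: [0.5032, -0.0295, 0.0519]
tool_rot: [179.9, -0.2, 1.1]
force: [0.6, -0.1, 0.2]
grip_width: 0.0351
grasp_force: 0.0
```

```bash
python3 - <<'E'
from h import *
go([.502,-.0265,.030],1.5)
T=cam("top");S=cam("side")
cv2.imwrite("pics/a2.png",np.hstack([cv2.resize(c["img"][y:y+60,x:x+60][:,:,::-1],(400,400),interpolation=cv2.INTER_CUBIC) for c,x,y in((T,240,132),(S,220,205))]))
E
```

```text
t 3.275 tcp [ 0.5032 -0.0295  0.0519] [179.94  -0.23   1.1 ] w 0.0351 | dpos [-0.006 -0.015  0.109] rot [ 0.001 -0.003 -0.005]
```

View pics/a2.png

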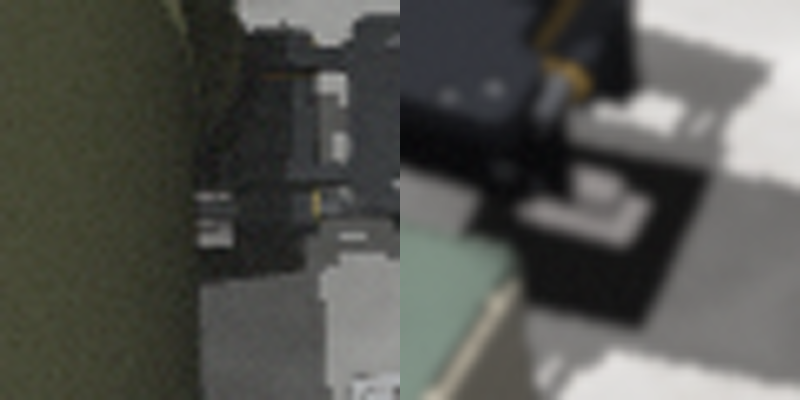

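Side half of the picture: the stopper tab is at about (600,185) and dark fingertips are at about (520,185). The arm hides the stopper in the top view. I'll check where the fingertips should project.

```bash
python3 - <<'E'
from h import *
S=cam("side")
f=lambda p:np.round((proj(S,p)-[219.5,204.5])*6.667+[400,0])
o=env.get_obs(); p=o['tool_pos']
print("actual",p, o['force'])
for s in(1,-1):
  for dx in(-.0095,.0095): print("inner tip",s,dx,f(p+[dx,s*.0176,-.011]), "pad top",f(p+[dx,s*.0176,.02]))
print("tab top corners",[f([.502+a*.013,-.0263+b*.005,.029]) for a in(-1,1) for b in(-1,1)])
print("flange corners",[f([.502+a*.019,-.0263+b*.00925,.017]) for a in(-1,1) for b in(-1,1)])
E
```

```text
actual [ 0.50240119 -0.02934403  0.05111292] [ 0.36134133 -0.4146867  -1.36587688]
inner tip 1 -0.0095 [573. 186.] pad top [563. 116.]
inner tip 1 0.0095 [518. 170.] pad top [507.  99.]
inner tip -1 -0.0095 [624. 110.] pad top [615.  40.]
inner tip -1 0.0095 [570.  95.] pad top [561.  24.]
tab top corners [array([616., 172.]), array([601., 193.]), array([542., 149.]), array([528., 171.])]
flange corners [array([642., 194.]), array([616., 234.]), array([536., 161.]), array([508., 201.])]
```

Request:
step_arm(delta_pos=[[-0.012,-0.02,0.05],[-0.012,-0.02,0.102],[-0.012,-0.02,0.102],[-0.012,-0.02,0.102],[-0.012,-0.02,0.102],[-0.012,-0.02,0.102],[-0.012,-0.02,0.102]], rot=[[0,0,-0.005],[0,0,-0.005],[0,0,-0.005],[0,0,-0.005],[0,0,-0.005],[0,0,-0.005],[0,0,-0.005]], gripper=[-0.2,-0.2,-0.2,-0.4,-0.6,-0.8,-1], squeeze=10)

```text
time_s: 4.3
tool_pos: [0.4989, -0.0252, 0.0293]
tool_rot: [180.0, -0.0, 1.6]
force: [-0.1, -0.2, 0.9]
grip_width: 0.01
grasp_force: 10.0
```

Request:
step_arm(delta_pos=[[0,0,0],[0,0,0],[0,0,0]], rot=[[0,0,0],[0,0,0],[0,0,0]], gripper=[-1,-1,-1])

```text
time_s: 4.68
tool_pos: [0.4989, -0.0252, 0.0293]
tool_rot: [180.0, -0.0, 1.6]
force: [-0.4, -0.2, 1.3]
grip_width: 0.0101
grasp_force: 10.0
```

Request:
step_arm(delta_pos=[[0,0,-0.15],[0,0,-0.35],[0.02,0.15,-0.43],[0.05,0.35,-0.43],[0.08,0.55,-0.43],[0.11,0.75,-0.43],[0.122,0.82,-0.43],[0.122,0.82,-0.43],[0.122,0.82,-0.43]], rot=[[0,0,0],[0,0,0],[0,0,0.008],[0,0,0.008],[0,0,0.008],[0,0,0.008],[0,0,0.008],[0,0,0.008],[0,0,0.008]], gripper=[-1,-1,-1,-1,-1,-1,-1,-1,-1])

```text
time_s: 5.8
tool_pos: [0.5276, -0.1862, 0.115]
tool_rot: [-179.9, 0.0, 1.0]
force: [-0.3, 0.3, 0.7]
grip_width: 0.01
grasp_force: 10.0
```

```bash
python3 - <<'E'
from h import *
go([.528,-.1895,.085],.9)
T=cam("top");S=cam("side"); S0=cv2.imread("pics/side0.png")
a=[cv2.resize(i[y:y+60,x:x+60],(400,400),interpolation=cv2.INTER_CUBIC) for i,x,y in((S["img"][:,:,::-1],245,145),(S0,245,145))]
cv2.imwrite("pics/a3.png",np.hstack(a))
f=lambda p:np.round((proj(S,p)-[244.5,144.5])*6.667)
p=env.get_obs()['tool_pos']; print(p)
print("flange corners (z tcp-.0123)",[f(p+[a*.019,b*.00925,-.0123]) for a in(-1,1) for b in(-1,1)])
print("rim corners",[f([.528+a*.02,-.1895+b*.01,.054]) for a in(-1,1) for b in(-1,1)])
E
```

```text
t 5.8 tcp [ 0.5276 -0.1862  0.115 ] [-1.7994e+02  2.0000e-02  1.0100e+00] w 0.01 | dpos [0.002 0.017 0.15 ] rot [-0.001  0.     0.001]
[ 0.5276799  -0.18642069  0.11522169]
flange corners (z tcp-.0123) [array([199.,  71.]), array([176., 103.]), array([97., 46.]), array([73., 78.])]
rim corners [array([213., 178.]), array([188., 212.]), array([109., 151.]), array([ 83., 185.])]
```

View pics/a3.png

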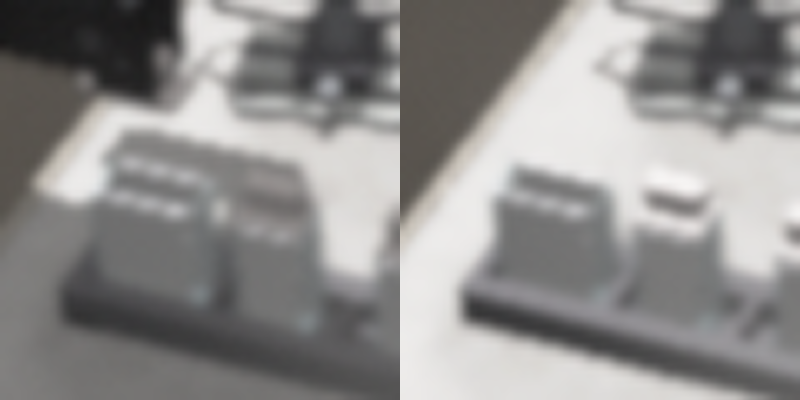

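Left half: the long cell's rim is at (97–213,158–215), within about 1 px of prediction, and the stopper is hidden behind the fingers. The side view shows the same bias for cell and stopper, so the relative offset of (0.0265,-0.164) holds. I'll descend to just above the rim.

Request:
step_arm(delta_pos=[[-0.01,0.01,0.08],[-0.01,0.01,0.15],[-0.01,0.01,0.172],[-0.01,0.01,0.172],[-0.01,0.01,0.172]], rot=[[0,0,0],[0,0,0],[0,0,0],[0,0,0],[0,0,0]], gripper=[-1,-1,-1,-1,-1])

```text
time_s: 6.52
tool_pos: [0.526, -0.1905, 0.0811]
tool_rot: [180.0, -0.0, 0.9]
force: [0.1, -0.2, 0.1]
grip_width: 0.0102
grasp_force: 10.0
```

```bash
python3 - <<'E'
from h import *
o=env.get_obs();print(o['force'],o['wrist_torque'])
go([.5256,-.189,.0715],.9)
S=cam("side")
i=S["img"][148:193,245:290][:,:,::-1]; i=cv2.convertScaleAbs(cv2.resize(i,(590,590),interpolation=cv2.INTER_CUBIC),alpha=1.5)
cv2.imwrite("pics/a4.png",i)
f=lambda p:np.round((proj(S,p)-[244.5,147.5])*13.11)
p=env.get_obs()['tool_pos']; print(p)
print("flange corners",[f(p+[a*.019,b*.00925,-.0123]) for a in(-1,1) for b in(-1,1)])
print("rim corners",[f([.5256+a*.02,-.189+b*.01,.054]) for a in(-1,1) for b in(-1,1)])
E
```

```text
[ 0.1064231  -0.16023516  0.12310023] [0.02943334 0.04350959 0.04309998]
t 6.525 tcp [ 0.526  -0.1905  0.0811] [ 1.7998e+02 -4.0000e-02  8.8000e-01] w 0.0102 | dpos [-0.002 -0.008  0.048] rot [ 0. -0. -0.]
[ 0.5260265  -0.19055335  0.08119444]
flange corners [array([420., 244.]), array([375., 307.]), array([224., 194.]), array([177., 256.])]
rim corners [array([430., 315.]), array([382., 383.]), array([225., 262.]), array([175., 329.])]
```

View pics/a4.png

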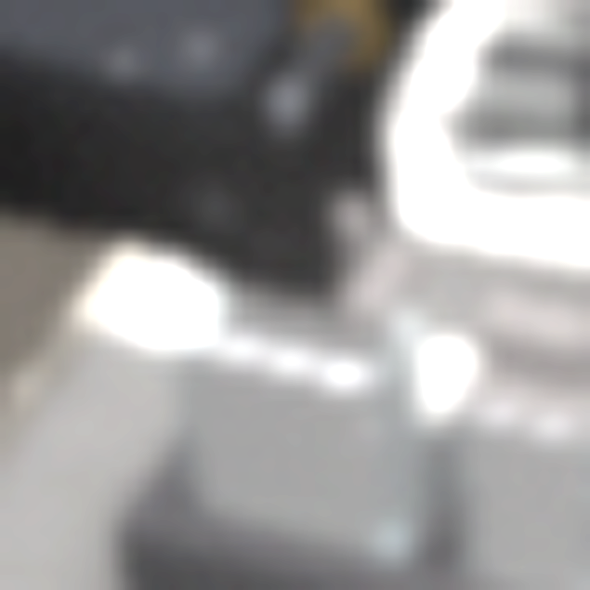

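The flange's right end is at (340–400,230–310) and the rim's near right corner at about (385,385). Both match the predictions, so I'll insert slowly.

Request:
step_arm(delta_pos=[[-0.002,-0.008,0.01],[-0.002,-0.008,0.018],[-0.002,-0.008,0.026],[-0.002,-0.008,0.034],[-0.002,-0.008,0.04],[-0.002,-0.008,0.04]], rot=[[0,0,0],[0,0,0],[0,0,0],[0,0,0],[0,0,0],[0,0,0]], gripper=[-1,-1,-1,-1,-1,-1])

```text
time_s: 7.32
tool_pos: [0.5251, -0.1889, 0.0726]
tool_rot: [180.0, 0.0, 0.9]
force: [0.1, 0.5, 0.3]
grip_width: 0.0097
grasp_force: 10.0
```

Request:
step_arm(delta_pos=[[0,0,0.005],[0,0,0.01],[0,0,0.015],[0,0,0.018],[0,0,0.018]], rot=[[0,0,0],[0,0,0],[0,0,0],[0,0,0],[0,0,0]], gripper=[-1,-1,-1,-1,-1])

```text
time_s: 7.95
tool_pos: [0.5254, -0.189, 0.0703]
tool_rot: [180.0, -0.0, 0.9]
force: [-2.6, 0.8, 7.8]
grip_width: 0.0096
grasp_force: 10.0
```

Contact force appears exactly at the expected seated height of 0.0703. Releasing.

Request:
step_arm(delta_pos=[[0,0,-0.004],[0,0,-0.006],[0,0,-0.006],[0,0,-0.006],[0,0,-0.006],[0,0,-0.006]], rot=[[0,0,0],[0,0,0],[0,0,0],[0,0,0],[0,0,0],[0,0,0]], gripper=[-1,-0.6,-0.2,0,0,0])

```text
time_s: 8.7
tool_pos: [0.5252, -0.1888, 0.0703]
tool_rot: [180.0, 0.0, 0.9]
force: [0.7, -0.2, 0.0]
grip_width: 0.0418
grasp_force: 0.0
```

Request:
step_arm(delta_pos=[[0,0,-0.1],[0,0,-0.3],[-0.2,0,-0.5],[-0.4,0.3,-0.8],[-0.7,0.6,-1],[-0.7,0.7,-1]], rot=[[0,0,0],[0,0,0],[0,0,0],[0,0,0],[0,0,0],[0,0,0]], gripper=[0,0,0,0,0,0])

```text
time_s: 9.45
tool_pos: [0.3928, -0.3211, 0.267]
tool_rot: [179.9, -0.1, 0.9]
force: [0.5, 0.7, -0.3]
grip_width: 0.0433
grasp_force: 0.0
```

```bash
python3 - <<'E'
from h import *
go([.526,-.189,.1],.9)
S=cam("side");T=cam("top")
cv2.imwrite("pics/a5.png",np.hstack([cv2.resize(c["img"][y:y+50,x:x+50][:,:,::-1],(400,400),interpolation=cv2.INTER_CUBIC) for c,x,y in((S,250,150),(T,305,130))]))
f=lambda p:np.round((proj(S,p)-[249.5,149.5])*8); g=lambda p:np.round((proj(T,p)-[304.5,129.5])*8+[400,0])
for h in(f,g): print("flange corners seated",[h([.5256+a*.019,-.189+b*.00925,.058]) for a in(-1,1) for b in(-1,1)],h([.5256,-.189,.07]))
E
```

```text
t 9.45 tcp [ 0.3928 -0.3211  0.267 ] [ 1.7989e+02 -9.0000e-02  9.4000e-01] w 0.0433 | dpos [ 0.676 -0.651  0.835] rot [ 0.001 -0.001  0.   ]
flange corners seated [array([217., 166.]), array([190., 205.]), array([ 98., 135.]), array([ 70., 173.])] [141. 137.]
flange corners seated [array([624., 215.]), array([570., 216.]), array([622., 106.]), array([568., 107.])] [597. 152.]
```

View pics/a5.png

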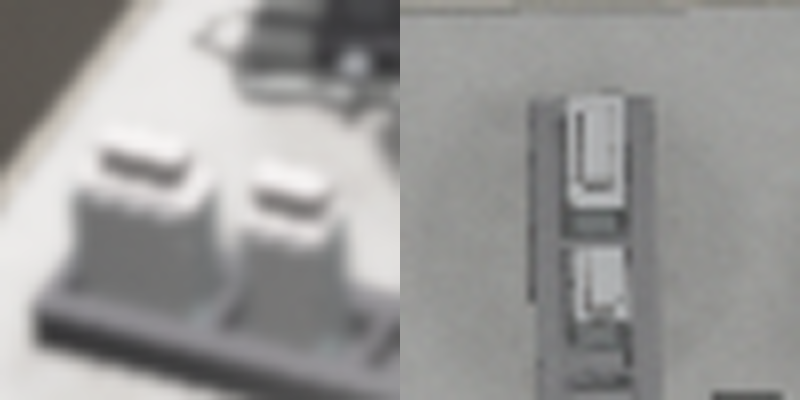

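Both views show the stopper seated level on the long cell: flange at (72–215,140–212) on the left, (567–625,96–208) on the right. Next I return above the cell and go down over the frosted faces.

Request:
step_arm(delta_pos=[[0.25,-0.2,0.1],[0.45,-0.45,0.35],[0.66,-0.648,0.6],[0.66,-0.648,0.75],[0.66,-0.648,0.75],[0.66,-0.648,0.75]], rot=[[0,0,0],[0,0,0],[0,0,0],[0,0,0],[0,0,0],[0,0,0]], gripper=[0,0,0,0,0,0])

```text
time_s: 10.3
tool_pos: [0.5239, -0.1893, 0.1158]
tool_rot: [180.0, -0.0, 0.9]
force: [0.8, 0.2, -0.6]
grip_width: 0.0433
grasp_force: 0.0
```

```bash
python3 -c "
from h import *
go([.526,-.189,.033],.9)"
```

```text
t 10.3 tcp [ 0.5239 -0.1893  0.1158] [ 1.7996e+02 -3.0000e-02  8.5000e-01] w 0.0433 | dpos [ 0.01  -0.002  0.414] rot [ 0.    -0.    -0.001]
```

Request:
step_arm(delta_pos=[[0.01,-0.002,0.1],[0.01,-0.002,0.2],[0.01,-0.002,0.3],[0.01,-0.002,0.37],[0.01,-0.002,0.41],[0.01,-0.002,0.41],[0.01,-0.002,0.41]], rot=[[0,0,0],[0,0,0],[0,0,0],[0,0,0],[0,0,0],[0,0,0],[0,0,0]], gripper=[0,0,0,0,0,0,0])

```text
time_s: 11.18
tool_pos: [0.5262, -0.1884, 0.0336]
tool_rot: [180.0, -0.1, 0.9]
force: [-0.0, -0.3, 0.1]
grip_width: 0.0436
grasp_force: 0.0
```

Request:
step_arm(delta_pos=[[0,0,0],[0,0,0],[0,0,0],[0,0,0],[0,0,0],[0,0,0],[0,0,0]], rot=[[0,0,0],[0,0,0],[0,0,0],[0,0,0],[0,0,0],[0,0,0],[0,0,0]], gripper=[-0.2,-0.3,-0.4,-0.5,-0.6,-1,-1], squeeze=15)

```text
time_s: 12.05
tool_pos: [0.5256, -0.1883, 0.0331]
tool_rot: [180.0, 0.0, 0.9]
force: [-0.5, -0.8, -0.1]
grip_width: 0.0198
grasp_force: 15.0
```

Request:
step_arm(delta_pos=[[0,0,-0.05],[0,0,-0.15],[0,0,-0.3],[0,0,-0.45],[0,0,-0.6],[0,0,-0.7],[0,0,-0.7]], rot=[[0,0,0],[0,0,0],[0,0,0],[0,0,0],[0,0,0],[0,0,0],[0,0,0]], gripper=[-1,-1,-1,-1,-1,-1,-1])

```text
time_s: 12.92
tool_pos: [0.5271, -0.1886, 0.1762]
tool_rot: [179.9, -0.3, 0.9]
force: [0.5, 1.1, -1.2]
grip_width: 0.0201
grasp_force: 15.0
```

```bash
python3 - <<'E'
from h import *
go([.4437,-.3415,.16],13.3)
T=cam("top");S=cam("side")
ph=R.from_euler('z',13.3,degrees=True)
for n,c in(("top",T),("side",S)):
    g=cv2.cvtColor(cv2.imread(f"pics/{n}0.png"),cv2.COLOR_BGR2GRAY)
    # brightness profiles across the tubes: sample lines perpendicular to the axis at z=.065
    for s in(-.085,-.075,-.065,-.058,.058,.065,.075):
        ys=np.arange(-.04,.0401,.001); v=[]
        for y in ys:
            u=proj(c,np.array([.4437,-.3415,.065])+ph.apply([s,y,0])); v.append(cv2.getRectSubPix(g,(1,1),(float(u[0]),float(u[1])))[0,0])
        v=np.array(v,float); print(n,s,[int(a) for a in v[::3]])
E
```

```text
t 12.925 tcp [ 0.5271 -0.1886  0.1762] [179.86  -0.27   0.89] w 0.0201 | dpos [-0.429  0.758  0.081] rot [ 0.002 -0.003 -0.144]
top -0.085 [138, 139, 140, 138, 103, 72, 115, 72, 50, 52, 51, 51, 57, 52, 50, 51, 45, 48, 49, 56, 59, 70, 73, 132, 144, 142, 143]
top -0.075 [143, 140, 139, 106, 63, 127, 131, 76, 50, 52, 54, 58, 57, 54, 51, 53, 51, 48, 49, 52, 57, 69, 90, 139, 146, 119, 88]
top -0.065 [143, 143, 115, 67, 86, 137, 133, 78, 49, 54, 58, 55, 59, 62, 51, 50, 52, 55, 52, 57, 59, 68, 72, 121, 129, 138, 136]
top -0.058 [140, 131, 95, 75, 121, 146, 129, 85, 73, 70, 87, 90, 89, 80, 79, 72, 63, 61, 52, 86, 91, 71, 109, 148, 125, 136, 140]
top 0.058 [149, 148, 146, 92, 83, 136, 129, 85, 77, 100, 126, 136, 123, 119, 122, 103, 79, 61, 48, 51, 56, 62, 71, 105, 131, 138, 136]
top 0.065 [149, 148, 149, 114, 70, 84, 123, 71, 49, 47, 46, 49, 51, 53, 50, 47, 46, 42, 45, 53, 58, 77, 71, 107, 109, 97, 86]
top 0.075 [151, 150, 151, 150, 113, 66, 97, 72, 47, 45, 45, 50, 53, 52, 49, 46, 45, 44, 45, 51, 55, 56, 54, 80, 88, 127, 134]
side -0.085 [153, 170, 172, 161, 131, 96, 68, 51, 51, 50, 49, 46, 40, 34, 31, 27, 23, 20, 16, 15, 20, 32, 58, 84, 99, 101, 88]
side -0.075 [121, 116, 111, 102, 85, 68, 54, 51, 50, 51, 48, 44, 40, 35, 30, 26, 22, 20, 17, 15, 14, 18, 29, 43, 59, 67, 71]
side -0.065 [127, 125, 135, 145, 153, 154, 156, 159, 164, 164, 160, 151, 139, 128, 118, 108, 97, 88, 80, 73, 67, 66, 72, 88, 98, 100, 98]
side -0.058 [121, 128, 135, 139, 131, 118, 110, 106, 106, 103, 96, 85, 78, 73, 66, 64, 60, 55, 50, 47, 44, 46, 54, 70, 98, 138, 180]
side 0.058 [234, 231, 218, 198, 167, 144, 127, 119, 120, 117, 110, 99, 87, 75, 67, 57, 48, 40, 33, 31, 33, 47, 85, 118, 135, 122, 98]
side 0.065 [235, 229, 210, 178, 131, 91, 59, 50, 48, 48, 50, 48, 45, 42, 38, 35, 31, 28, 27, 26, 25, 29, 38, 51, 62, 70, 73]
side 0.075 [234, 229, 220, 184, 143, 103, 81, 72, 69, 69, 74, 80, 85, 88, 90, 89, 87, 83, 78, 71, 66, 69, 83, 112, 135, 150, 150]
```

Profiles across the tubes in both views agree with the axis estimate to about 1 mm. I'm carrying the cell over at a height clear of the tubes.

Request:
step_arm(delta_pos=[[-0.05,0.1,0],[-0.12,0.22,0],[-0.2,0.36,0],[-0.28,0.5,0],[-0.36,0.63,0],[-0.41,0.72,0],[-0.43,0.753,0],[-0.43,0.753,0],[-0.43,0.753,0]], rot=[[0,0,-0.02],[0,0,-0.04],[0,0,-0.06],[0,0,-0.09],[0,0,-0.11],[0,0,-0.13],[0,0,-0.144],[0,0,-0.144],[0,0,-0.144]], gripper=[-1,-1,-1,-1,-1,-1,-1,-1,-1])

```text
time_s: 14.15
tool_pos: [0.4426, -0.3388, 0.1728]
tool_rot: [-180.0, -0.0, 13.3]
force: [0.4, 0.5, -0.3]
grip_width: 0.0197
grasp_force: 15.0
```

```bash
python3 -c "
from h import *
go([.4435,-.3405,.0695],13.3)"
```

```text
t 14.15 tcp [ 0.4426 -0.3388  0.1728] [-1.7996e+02 -1.0000e-02  1.3340e+01] w 0.0197 | dpos [0.002 0.01  0.517] rot [-0.001 -0.     0.   ]
```

Request:
step_arm(delta_pos=[[0.002,0.008,0.08],[0.002,0.008,0.18],[0.002,0.008,0.28],[0.002,0.008,0.38],[0.002,0.008,0.46],[0.002,0.008,0.5],[0.002,0.008,0.515],[0.002,0.008,0.515],[0.002,0.008,0.515],[0.002,0.008,0.515]], rot=[[0,0,0],[0,0,0],[0,0,0],[0,0,0],[0,0,0],[0,0,0],[0,0,0],[0,0,0],[0,0,0],[0,0,0]], gripper=[-1,-1,-1,-1,-1,-1,-1,-1,-1,-1])

```text
time_s: 15.4
tool_pos: [0.443, -0.3419, 0.0706]
tool_rot: [179.9, -0.0, 13.3]
force: [0.4, 0.1, -0.9]
grip_width: 0.0198
grasp_force: 15.0
```

```bash
python3 - <<'E'
from h import *
o=env.get_obs(); go([.4435,-.3405,.0695],13.3); print(o['force'],o['joint_velocities'])
# check: where do the side camera see the cell's frosted face? profile along beam axis and vertically, vs side0
S=cam("side"); g=cv2.cvtColor(S["img"],cv2.COLOR_RGB2GRAY); g0=cv2.cvtColor(cv2.imread("pics/side0.png"),cv2.COLOR_BGR2GRAY)
ph=R.from_euler('z',13.3,degrees=True); c=np.array([.4435,-.3405,0])
def prof(pts): 
    r=[]
    for p in pts:
        u=proj(S,c+ph.apply(p)); r.append([int(cv2.getRectSubPix(i,(1,1),(float(u[0]),float(u[1])))[0,0]) for i in(g,g0)])
    return np.array(r).T.tolist()
print("along x, z=.048 +y face",prof([[x,.01,.048] for x in np.arange(-.036,.037,.003)]))
print("down z at x=-.014, +y face",prof([[-.014,.01,z] for z in np.arange(.026,.12,.003)]))
print("down z at x=.014",prof([[.014,.01,z] for z in np.arange(.026,.12,.003)]))
E
```

```text
t 15.4 tcp [ 0.443  -0.3419  0.0706] [ 1.7995e+02 -3.0000e-02  1.3250e+01] w 0.0198 | dpos [ 0.004 -0.006  0.006] rot [ 0.001 -0.    -0.001]
[ 0.41485048  0.10708026 -0.85792276] [ 0.04834759  0.12503655 -0.06470242  0.18692233 -0.14095161 -0.04414693
  0.02845568]
along x, z=.048 +y face [[121, 76, 66, 66, 69, 82, 100, 110, 111, 111, 110, 109, 109, 109, 110, 111, 111, 105, 91, 79, 90, 106, 112, 124, 145], [121, 79, 68, 68, 68, 68, 68, 69, 69, 70, 71, 71, 70, 70, 70, 70, 70, 70, 71, 90, 140, 181, 188, 178, 169]]
down z at x=-.014, +y face [[103, 115, 115, 99, 87, 92, 104, 110, 110, 103, 94, 88, 86, 85, 81, 71, 52, 32, 20, 16, 15, 15, 14, 14, 15, 17, 20, 23, 26, 30, 34, 33], [186, 209, 203, 159, 106, 77, 70, 70, 69, 72, 86, 113, 138, 141, 116, 76, 51, 55, 89, 136, 178, 206, 218, 220, 220, 213, 189, 156, 138, 139, 150, 157]]
down z at x=.014 [[100, 113, 113, 98, 86, 90, 102, 108, 109, 107, 105, 105, 105, 104, 100, 89, 66, 40, 27, 23, 20, 20, 19, 18, 18, 19, 22, 27, 34, 44, 52, 55], [187, 210, 204, 159, 105, 75, 69, 70, 70, 74, 88, 115, 142, 155, 150, 125, 91, 75, 93, 131, 173, 206, 223, 227, 226, 212, 180, 147, 133, 132, 136, 140]]
```

The side view confirms the cell is in the gap: frosted face spanning about ±18 mm, bottom at about 39 mm. A small nudge and a pause to settle, then I hand in.

Request:
step_arm(delta_pos=[[0.002,-0.005,0.004],[0.002,-0.005,0.004],[0.002,-0.005,0.004],[0.002,-0.005,0.004],[0.002,-0.005,0.004],[0.002,-0.005,0.004],[0.002,-0.005,0.004],[0.002,-0.005,0.004]], rot=[[0,0,0],[0,0,0],[0,0,0],[0,0,0],[0,0,0],[0,0,0],[0,0,0],[0,0,0]], gripper=[-1,-1,-1,-1,-1,-1,-1,-1])

```text
time_s: 16.45
tool_pos: [0.4429, -0.3406, 0.0693]
tool_rot: [180.0, 0.0, 13.3]
force: [0.1, -0.7, -0.8]
grip_width: 0.0196
grasp_force: 15.0
```

```bash
python3 -c "
from h import *
go([.4435,-.3405,.0695],13.3); print(env.sign_off())"
```

```text
t 16.45 tcp [ 0.4429 -0.3406  0.0693] [179.99   0.    13.25] w 0.0196 | dpos [ 0.003  0.    -0.001] rot [ 0.     0.    -0.001]
the job is handed in; nothing more can be done
None
```

I seated the stopper in the long cell, moved the cell into the beam gap gripped by its frosted faces, and handed the job in at 16.5 s with the gripper still holding it; sign-off returned no verdict.

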